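# Slide the big round plaster bat onto the wheel head

## Task

Push the largest round plaster bat across the potter's bench and centre it on the round metal wheel head that is sunk flush in the bench top, so that an even rim of metal shows all round. Slide it flat on the bench without lifting or tipping it, and leave the smaller round bat and the square bat where they lie.

Things in the scene. Friction and masses are not known exactly. Their poses are not given: they have to be found in the camera images.
- big_bat: The object to push: a plain solid off-white plaster disc, 150 mm in diameter and 28 mm thick, about 0.35 to 0.7 kg, lying flat and loose on the bench; too wide to grasp. It slides with ordinary friction (a few newtons) and stays where it is left. Origin at the centre of its underside, z up. It starts left or right of the middle of the bench, 300 to 450 mm (centre to centre) from the wheel head, with nothing standing between them.
- wheel_head: The target: a round flat metal potter's wheel head, 200 mm in diameter, with concentric grooves and a thin dark gap round it, sunk flush in the bench top so that things slide onto it without a step; it does not turn. Origin at its centre, at bench height. It lies on the other side of the bench from the big bat.
- small_bat: Bystander: a round plaster disc of the same material, 90 mm in diameter and 28 mm thick, loose on the side of the bench farther from the robot. Origin at the centre of its underside. Must stay where it is.
- square_bat: Bystander: a square plaster slab of the same material, 110 x 110 x 28 mm, loose on the side of the bench farther from the robot. Origin at the centre of its underside. Must stay where it is.

How it is judged (in metres and radians):
At the end, for the whole second after the job is handed in: The big round bat lies flat and still on the wheel head, its centre within 18 mm of the head's centre; the small round bat and the square bat are within 20 mm of where they started (horizontal distance between big_bat and wheel_head below 0.018 m and height (world z) of big_bat below 0.006 m and angle between big_bat's own z axis and vertical below 0.08 rad and linear speed of big_bat below 0.01 m/s and distance of each of small_bat, square_bat from where it was at the start of the episode below 0.02 m); the robot touches nothing.
It fails at once if the big bat is lifted (underside centre over 15 mm up) or tipped (over about 14 degrees) (height (world z) of big_bat above 0.015 m or angle between big_bat's own z axis and vertical above 0.25 rad).
It fails at once if the small round bat or the square bat is moved by more than 20 mm (distance of any of small_bat, square_bat from where it was at the start of the episode above 0.02 m).
It also fails if it takes over 42 s, if anything falls off the work surface, if the arm or the gripper's body presses on something with over 40 N, if the wrist force passes 120 N, or if a joint passes its speed limit or range.

## Robot

A 6-joint arm with a two-finger parallel gripper is mounted at the origin on the work surface. World frame = base frame: x ahead of the robot, y to its left, z up, the work surface at z = 0. Lengths are in m, angles in degrees, forces in N, time in s.
With the tool pointing down it reaches from about 0.35 to 0.775 m from the base axis. Payload 7.3 kg.
Tool frame: the origin (TCP) lies at the centre of the arm's flange, where the gripper is bolted on; the fingertips stand 178 mm ahead of it and the grasp point (between the pads) lies 159 mm ahead of it (finger_overhang is the distance from the TCP to the fingertips, in m); y points along the fingers, x is the direction in which the jaws open and shut, and the axes are right-handed (so a half turn about y gives the same grasp; the last joint's range is limited). The gripper opens to 92 mm and grips with 3 to 60 N. Pads are 19 mm wide; open, the fingers measure 130 mm over their backs; the gripper's body (75 mm by 190 mm) begins 47 mm behind the grasp point.
Start: joints at [62.796, 19.595, 87.324, -0, 73.075, -8.365], TCP at [0.17, 0.497, 0.405] pointing down, gripper open.
Joint ranges: [-145.02, 145.02], [-44.19, 115.74], [2.07, 154.8], [-57.11, 237.11], [16.16, 152.29], [-177.93, 177.93]. Speed limits (degrees/s): [147.25, 147.25, 180, 180, 180, 180].

## Interface

Orientations are given as a 3x3 rotation matrix whose columns are the frame's x, y, z axes.
In Python, from rig import * gives the robot as it stands.
- The arm moves only by the shell command python3 -m jog 'ROWS' [FORCE]. ROWS is JSON, one flat list of numbers, 5 for each row, row after row: the finger opening in m, from 0 to 0.0918, then the shift along the tool's x, y, z in m, then the turn about the tool's y in degrees. A call has exactly 8 rows; each row shifts and turns the commanded pose from where the row before left it, along the tool's axes as they then stand; what a row does not reach is not made up. A row lasts 1/8 s, in which the tool goes at most 62.5 mm and 10.7 degrees, less where a joint would pass 70% of its speed; a pose out of reach is approached as far as the arm can. A call is refused whole if a number of a shift passes 0.0625 or a number of a turn 10.7, either way. A call with a gripper value outside its range is refused whole. The fingers move at their own pace and stop on an object; FORCE is the grip in N (left out, the last holds). Time passes only in rows, so rows that do not move let the fingers close, or fill a call up. It gives the time, the measured TCP pose, the force and the opening at its end, in the units of the state.
- observe(): the state, without advancing time (a new reading comes with each control period).
- grab_frame(name): name is "side" or "top" or "wrist"; returns a dict with "pixels" (420x560x3 uint8, red, green, blue), "intrinsics" (3x3 intrinsics, pixels), "extrinsics" (4x4, takes a point from world to camera coordinates); the wrist camera has in their place "hand_eye" (4x4, takes a point from camera to tool coordinates, whose origin is the TCP and whose axes are the tool frame's). Camera axes: x right, y down, z forward; pixel columns grow to the right and rows downward; lengths in m; the calibration is good to about 2 mm. A picture is of the moment at which its call begins: read the wrist's pose just before it. There is no depth.
- sign_off(): hands the job in, once; it reports no verdict.
The state is a dict: "clock": time; "qpos": joint angles; "joint_vel": joint speeds; "joint_torque": joint torques, N m; "ee_pos": TCP position; "eef_rot": TCP orientation; "ft_force": force on the tool from outside, world axes, zero at the start; "wrist_torque": the same for the moment, N m; "opening": finger opening in m.
Only numpy, scipy, OpenCV 4.12 (cv2) and the standard library are available. Lean on these libraries where they do the work, as an engineer would, in place of code of your own. Each camera call takes 0.05 s, during which the arm holds its last target. There are 200 camera calls.

## Working session

There is one attempt and no reset: what is moved stays moved. The work goes in short steps, Python scripts to look and compute and a shell command to move; the robot and the scene stay as the last step left them, time stands still between calls to the robot, and variables do not carry over. Pictures are saved under pics/ and viewed, about 8 in all and at most 12, crops included, and the job is handed in when it is done.

```bash
mkdir -p pics
python3 - <<'E'
from rig import *
import cv2,numpy as np
s=observe();print(s['clock'],s['ee_pos'],np.round(s['eef_rot'],3),s['opening'])
f=grab_frame("top");cv2.imwrite("pics/top0.png",f["pixels"][:,:,::-1]);print(f["intrinsics"],np.round(f["extrinsics"],3))
E
```

```text
0.0 [0.16942476 0.49676275 0.40403174] [[ 0.323 -0.001 -0.946]
 [ 0.946 -0.001  0.323]
 [-0.002 -1.     0.   ]] 0.09164554625575266
[[446.30902989   0.         282.72522931]
 [  0.         446.30902989 214.80484557]
 [  0.           0.           1.        ]] [[ 0.058 -0.998  0.006 -0.049]
 [-0.97  -0.058 -0.234  0.638]
 [ 0.234  0.007 -0.972  0.787]
 [ 0.     0.     0.     1.   ]]
```

View pics/top0.png

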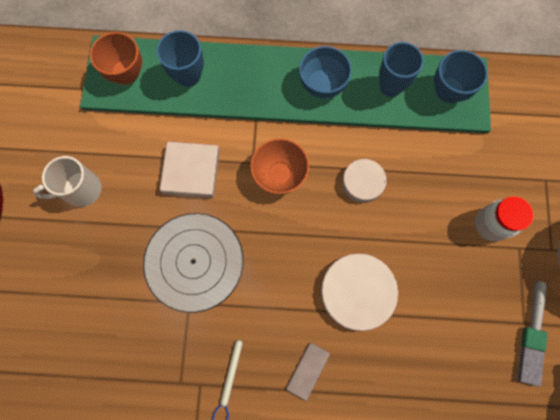

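The top view shows the wheel head at px (193,262), the big bat at (360,292), the square bat at (190,170) and the small bat at (364,180). A bowl sits at (280,167). The path between the bat and the wheel is clear. The tool's y axis points down.

```bash
cat > h.py <<'E'
from rig import *
import cv2,numpy as np
def cast(f,uv,z):
    K,E=f["intrinsics"],f["extrinsics"];R,t=E[:3,:3],E[:3,3]
    uv=np.asarray(uv,float).reshape(-1,2)
    d=np.c_[uv,np.ones(len(uv))]@np.linalg.inv(K).T@R   # rows: R^T K^-1 p
    c=-R.T@t; return c+d*((z-c[2])/d[:,2])[:,None]
def circ(P):
    A=np.c_[2*P[:,:2],np.ones(len(P))];s=np.linalg.lstsq(A,(P[:,:2]**2).sum(1),rcond=None)[0]
    return s[:2],np.sqrt(s[2]+s[:2]@s[:2])
def blob(f,lo,hi,near,z):
    hsv=cv2.cvtColor(f["pixels"],cv2.COLOR_RGB2HSV)
    m=cv2.morphologyEx(cv2.inRange(hsv,lo,hi),cv2.MORPH_CLOSE,np.ones((5,5)))
    cs,_=cv2.findContours(m,cv2.RETR_EXTERNAL,cv2.CHAIN_APPROX_NONE)
    c=max((c for c in cs if cv2.pointPolygonTest(c,near,True)>-8),key=cv2.contourArea)
    h=cv2.convexHull(c)
    P=cast(f,c,z);return P,circ(P)
E
python3 - <<'E'
from h import *
f=grab_frame("top")
hsv=cv2.cvtColor(f["pixels"],cv2.COLOR_RGB2HSV)
for p in [(175,262),(360,292),(360,325),(190,170),(364,175),(300,350),(420,330)]: print(p,hsv[p[1],p[0]])
for n,near,z in [("wheel",(175,262),0),("big",(360,292),.028),("small",(364,178),.028),("square",(190,168),.028)]:
    P,c=blob(f,(0,0,90),(179,75,255),near,z);print(n,c,P.min(0)[:2],P.max(0)[:2])
E
```

```text
(175, 262) [ 17  31 147]
(360, 292) [ 14  54 228]
(360, 325) [ 13  55 222]
(190, 170) [ 11  57 222]
(364, 175) [ 16  58 223]
(300, 350) [ 13 157 153]
(420, 330) [ 15 165 164]
wheel (array([0.54947989, 0.1678591 ]), np.float64(0.1007062096978416)) [0.44879314 0.06658687] [0.65138386 0.26957072]
big (array([ 0.50643387, -0.1692193 ]), np.float64(0.07371059848795165)) [ 0.43252863 -0.24407396] [ 0.58051751 -0.09453451]
small (array([ 0.73657162, -0.17573044]), np.float64(0.04435222871105709)) [ 0.68998926 -0.21959574] [ 0.78281395 -0.13175171]
square (array([0.73874809, 0.19015676]), np.float64(0.06325507209243682)) [0.68141451 0.13351218] [0.79649175 0.24702659]
```

```bash
python3 -m jog '[0.08,0,0,-0.059,6.5, 0.08,0,0,-0.059,6.5, 0.08,0,0,-0.059,6.5, 0.08,0,0,-0.059,6.5, 0.08,0,0,-0.059,6.5, 0.08,0,0,-0.059,6.5, 0.08,0,0,-0.059,6.5, 0.08,0,0,-0.059,6.5]'
python3 -m jog '[0.08,0,0,-0.059,6.5, 0.08,0,0,-0.059,6.5, 0.08,0,0,-0.059,6.5, 0.08,0,0,-0.059,6.9, 0.08,0,0,-0.06,0, 0.08,0,0,-0.06,0, 0.08,0,0,-0.06,0, 0.08,0,0,0,0]'
cat > d.py <<'E'
from h import *
s=observe();R=np.array(s['eef_rot']);p=np.array(s['ee_pos'])
B=np.array([.5064,-.1692]);W=np.array([.5495,.1679]);u=(W-B)/np.linalg.norm(W-B)
print(s['clock'],p,np.round(R,3).tolist(),s['ft_force'],s['opening'])
t=np.r_[B-.14*u,.186]
print('shift to start (tool axes)',R.T@(t-p),'yaw x',np.degrees(np.arctan2(R[1,0],R[0,0])),'want',np.degrees(np.arctan2(u[1],u[0]))-90)
E
python3 d.py
```

```text
clock: 1.1
ee_pos: [0.5117, 0.1923, 0.4042]
eef_rot: [[0.946, -0.001, -0.325], [0.325, -0.0, 0.946], [-0.001, -1.0, 0.0]]
ft_force: [0.9, -0.3, 0.6]
opening: 0.0802
clock: 2.1
ee_pos: [0.5254, -0.2194, 0.4039]
eef_rot: [[0.991, -0.001, 0.132], [-0.132, -0.0, 0.991], [-0.001, -1.0, -0.0]]
ft_force: [0.1, 0.9, -0.4]
opening: 0.0799
2.1 [ 0.52542446 -0.21936637  0.4038839 ] [[0.991, -0.001, 0.132], [-0.132, -0.0, 0.991], [-0.001, -1.0, -0.0]] [ 0.08227252  0.8674605  -0.39704178] 0.07987490698204955
shift to start (tool axes) [-0.02455081  0.21794946 -0.09268055] yaw x -7.564675351550818 want -7.286035488577184
```

```bash
python3 -m jog '[0.08,-0.0123,0,-0.046,0, 0.08,-0.0123,0,-0.047,-0.3, 0.08,0,0.05,0,0, 0.08,0,0.05,0,0, 0.08,0,0.05,0,0, 0.08,0,0.045,0,0, 0.08,0,0.023,0,0, 0.08,0,0,0,0]'
python3 d.py
python3 - <<'E'
from h import *
f=grab_frame("side");cv2.imwrite("pics/side1.png",f["pixels"][:,:,::-1])
E
```

```text
clock: 3.1
ee_pos: [0.49, -0.3033, 0.1848]
eef_rot: [[0.993, -0.004, 0.12], [-0.12, 0.003, 0.993], [-0.004, -1.0, 0.003]]
ft_force: [0.4, 0.5, 0.0]
opening: 0.0799
3.1 [ 0.48997692 -0.30325885  0.18475471] [[0.993, -0.004, 0.12], [-0.12, 0.003, 0.993], [-0.004, -1.0, 0.003]] [0.35624782 0.51586474 0.00328635] 0.07992615523105662
shift to start (tool axes) [-0.00075045 -0.00125647 -0.00493217] yaw x -6.8886964904109185 want -7.286035488577184
```

View pics/side1.png

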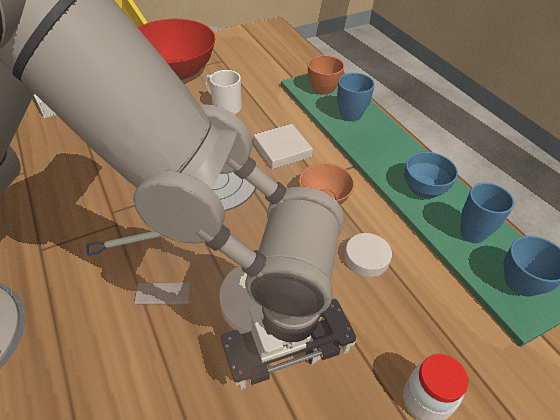

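The gripper is lowered at px (290,340), behind the big bat at (245,300), and the bystanders are clear. I'll push most of the way, then look.

```bash
python3 -m jog '[0.08,-0.001,-0.001,0.015,0.4, 0.08,0,0,0.015,0, 0.08,0,0,0.015,0, 0.08,0,0,0.01,0, 0.08,0,0,0.01,0, 0.08,0,0,0.01,0, 0.08,0,0,0.012,0, 0.08,0,0,0.015,0]'
python3 -m jog '[0.08,0,0,0.015,0, 0.08,0,0,0.015,0, 0.08,0,0,0.015,0, 0.08,0,0,0.015,0, 0.08,0,0,0.015,0, 0.08,0,0,0.015,0, 0.08,0,0,0.015,0, 0.08,0,0,0.015,0]'
python3 -m jog '[0.08,0,0,0.015,0, 0.08,0,0,0.015,0, 0.08,0,0,0.015,0, 0.08,0,0,0.012,0, 0.08,0,0,0.01,0, 0.08,0,0,0.005,0, 0.08,0,0,0,0, 0.08,0,0,0,0]'
python3 - <<'E'
from h import *
f=grab_frame("top");cv2.imwrite("pics/top2.png",f["pixels"][:,:,::-1])
E
```

```text
clock: 4.15
ee_pos: [0.5023, -0.203, 0.1879]
eef_rot: [[0.992, 0.001, 0.128], [-0.128, -0.001, 0.992], [0.001, -1.0, -0.001]]
ft_force: [-1.1, -4.4, 1.3]
opening: 0.08
clock: 5.15
ee_pos: [0.5174, -0.0833, 0.1878]
eef_rot: [[0.992, -0.0, 0.127], [-0.127, -0.0, 0.992], [-0.0, -1.0, -0.0]]
ft_force: [-0.1, -5.0, 2.1]
opening: 0.0796
clock: 6.15
ee_pos: [0.5263, -0.0123, 0.1874]
eef_rot: [[0.992, -0.001, 0.128], [-0.128, 0.001, 0.992], [-0.001, -1.0, 0.001]]
ft_force: [-0.6, -0.2, -0.3]
opening: 0.0801
```

View pics/top2.png

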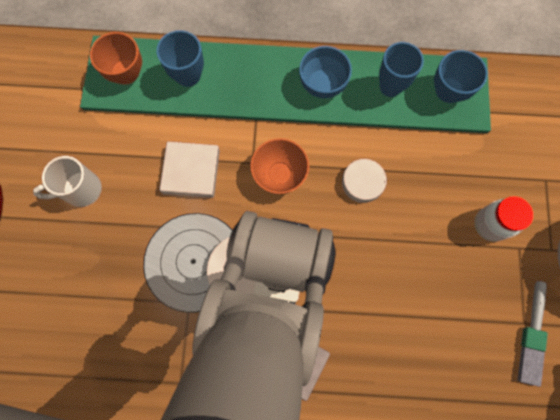

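The bat's leading edge shows at about px (207,265), already over the wheel; the rest is hidden by the wrist. I'll fit that edge with the known 75 mm radius.

Run:
```python
from h import *
from scipy.optimize import least_squares
f=grab_frame("top");hsv=cv2.cvtColor(f["pixels"],cv2.COLOR_RGB2HSV)
p=np.array(observe()['ee_pos']);print(p)
E=[]
for v in range(240,288,2):
    row=hsv[v,185:240];i=np.where(row[:,2]>195)[0]
    if len(i): E.append((185+i[0]-.5,v))
print(E)
P=cast(f,E,.028)[:,:2]
r=least_squares(lambda c:np.linalg.norm(P-c,axis=1)-.075,[.53,.06],loss='soft_l1',f_scale=.002)
print(r.x,np.round(r.fun*1e3,1),'ahead of tool',r.x-p[:2],'to go',np.array([.5495,.1679])-r.x)
```

```text
[ 0.52637346 -0.01256324  0.1873856 ]
[(np.float64(194.5), 240), (np.float64(185.5), 242), (np.float64(218.5), 244), (np.float64(216.5), 246), (np.float64(186.5), 248), (np.float64(185.5), 250), (np.float64(186.5), 252), (np.float64(187.5), 254), (np.float64(186.5), 256), (np.float64(184.5), 258), (np.float64(187.5), 260), (np.float64(197.5), 262), (np.float64(186.5), 264), (np.float64(197.5), 266), (np.float64(207.5), 268), (np.float64(206.5), 270), (np.float64(206.5), 272), (np.float64(188.5), 274)]
[0.60244669 0.11319619] [-22.8  -4.4 -56.1 -51.3  -3.3  -0.1  -0.3  -0.2   3.5   8.9   6.3  -5.1
  12.7   1.2  -4.2   0.1   3.8  24. ] ahead of tool [0.07607322 0.12575942] to go [-0.05294669  0.05470381]
```

Run:
```python
from h import *
from scipy.optimize import least_squares
f=grab_frame("top");hsv=cv2.cvtColor(f["pixels"],cv2.COLOR_RGB2HSV)
for v in (250,262,274):print(hsv[v,196:222:2,1:].tolist())
p=np.array(observe()['ee_pos'])
m=cv2.inRange(hsv,(5,38,150),(25,90,255));m=cv2.morphologyEx(m,cv2.MORPH_OPEN,np.ones((3,3)))
E=[]
for v in range(244,292,2):
    i=np.where(m[v,200:235])[0]
    if len(i): E.append((200+i[0]-.5,v))
print(np.array(E).tolist())
P=cast(f,E,.028)[:,:2]
r=least_squares(lambda c:np.linalg.norm(P-c,axis=1)-.075,[.53,.06],loss='soft_l1',f_scale=.001)
print(r.x,np.round(r.fun*1e3,1),'ahead',r.x-p[:2],'to go',np.array([.5495,.1679])-r.x)
```

```text
[[30, 197], [28, 193], [25, 193], [30, 195], [26, 187], [31, 142], [26, 170], [31, 149], [44, 139], [60, 220], [52, 230], [53, 230], [53, 229]]
[[27, 171], [30, 196], [29, 196], [26, 189], [26, 135], [28, 117], [55, 204], [51, 236], [46, 237], [48, 237], [51, 235], [49, 234], [50, 234]]
[[31, 195], [27, 191], [33, 179], [26, 116], [32, 89], [43, 137], [58, 216], [56, 190], [57, 156], [56, 149], [53, 143], [61, 142], [57, 139]]
[[216.5, 244.0], [215.5, 246.0], [213.5, 248.0], [212.5, 250.0], [211.5, 252.0], [209.5, 254.0], [209.5, 256.0], [208.5, 258.0], [207.5, 260.0], [207.5, 262.0], [206.5, 264.0], [206.5, 266.0], [206.5, 268.0], [206.5, 270.0], [206.5, 272.0], [206.5, 274.0], [230.5, 276.0], [230.5, 278.0], [230.5, 280.0]]
[0.53995376 0.05835106] [ -0.7  -1.7  -0.7  -1.1  -1.2   0.8  -0.7   0.    0.9   0.1   1.5   1.1
   0.9   0.9   1.1   1.6 -42.3 -40.1 -37.7] ahead [0.01351548 0.07100409] to go [0.00954624 0.10954894]
```

```bash
python3 -m jog '[0.08,0,0,0.012,0, 0.08,0,0,0.015,0, 0.08,0,0,0.015,0, 0.08,0,0,0.015,0, 0.08,0,0,0.015,0, 0.08,0,0,0.012,0, 0.08,0,0,0.01,0, 0.08,0,0,0.008,0]'
python3 -m jog '[0.08,0,0,0.003,0, 0.08,0,0,0,0, 0.08,0,0,0,0, 0.08,0,0,-0.02,0, 0.08,0,0,-0.05,0, 0.08,0,-0.05,-0.06,0, 0.08,0,-0.05,-0.06,0, 0.08,0,-0.05,-0.06,0]'
python3 -m jog '[0.08,0,0,-0.06,0, 0.08,0,0,-0.06,0, 0.08,0,0,-0.05,0, 0.08,0,0,0,0, 0.08,0,0,0,0, 0.08,0,0,0,0, 0.08,0,0,0,0, 0.08,0,0,0,0]'
python3 - <<'E'
from h import *
f=grab_frame("top");cv2.imwrite("pics/top3.png",f["pixels"][:,:,::-1])
hsv=cv2.cvtColor(f["pixels"],cv2.COLOR_RGB2HSV)
P,c=blob(f,(5,40,165),(25,95,255),(200,258),.028);print(c,'to go',np.array([.5495,.1679])-c[0])
for n in [(364,178),(190,168)]:print(blob(f,(0,0,90),(179,75,255),n,.028)[1])
E
```

```text
clock: 7.3
ee_pos: [0.5397, 0.0889, 0.1877]
eef_rot: [[0.992, -0.0, 0.128], [-0.128, 0.0, 0.992], [-0.0, -1.0, 0.0]]
ft_force: [-0.5, -3.0, -2.5]
opening: 0.08
clock: 8.3
ee_pos: [0.5117, -0.1237, 0.3091]
eef_rot: [[0.992, 0.0, 0.129], [-0.129, -0.0, 0.992], [0.0, -1.0, -0.0]]
ft_force: [0.9, -0.4, 0.5]
opening: 0.08
clock: 9.3
ee_pos: [0.4913, -0.2889, 0.3078]
eef_rot: [[0.992, 0.0, 0.126], [-0.126, 0.0, 0.992], [0.0, -1.0, 0.0]]
ft_force: [0.2, -0.1, 0.2]
opening: 0.0798
(array([0.54497215, 0.16038048]), np.float64(0.08131600072764511)) to go [0.00452785 0.00751952]
(array([ 0.73630846, -0.17533221]), np.float64(0.04483076366085088))
(array([0.73892137, 0.19016523]), np.float64(0.063361669755009))
```

View pics/top3.png

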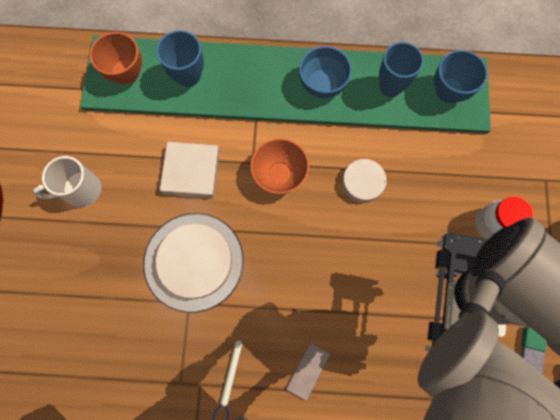

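The bat is at about px (193,260) and the wheel rim is at (193,262), so it looks well centred. My fitted radius came out wrong at 81 mm, so I'll refit with a tighter mask. The gripper is close to the red-capped bottle but shows no contact force.

Run:
```python
from h import *
from scipy.optimize import least_squares
f=grab_frame("top");hsv=cv2.cvtColor(f["pixels"],cv2.COLOR_RGB2HSV)
for lo in [(5,40,205),(5,44,190)]:
    m=cv2.morphologyEx(cv2.inRange(hsv,lo,(25,95,255)),cv2.MORPH_OPEN,np.ones((7,7)))
    cs,_=cv2.findContours(m,0,1)
    c=min(cs,key=lambda c:-cv2.pointPolygonTest(c,(193,258),True))
    P=cast(f,c,.028)[:,:2]
    r=least_squares(lambda q:np.linalg.norm(P-q[:2],axis=1)-q[2],[.545,.165,.075],loss='soft_l1',f_scale=.001)
    print(r.x,'sd',np.std(r.fun),'to go',np.array([.5495,.1679])-r.x[:2])
print(observe()['ft_force'])
```

```text
[0.55024699 0.16264911 0.07340066] sd 0.0007441611683314477 to go [-0.00074699  0.00525089]
[0.54970785 0.16193468 0.07378418] sd 0.00395965038534706 to go [-0.00020785  0.00596532]
[ 0.41223527 -0.77445408 -0.41873265]
```

The bat is about 5 mm from the wheel centre, well inside 18 mm. I'll lift the gripper clear of the bottle, then hand in.

```bash
python3 -m jog '[0.08,0,-0.03,0,0, 0.08,0,-0.03,0,0, 0.08,0,-0.02,0.03,0, 0.08,0,0,0.03,0, 0.08,0,0,0,0, 0.08,0,0,0,0, 0.08,0,0,0,0, 0.08,0,0,0,0]'
python3 -c "
from rig import *
print(sign_off())"
```

```text
clock: 10.4
ee_pos: [0.4986, -0.2308, 0.3875]
eef_rot: [[0.992, -0.0, 0.129], [-0.129, 0.0, 0.992], [-0.0, -1.0, 0.0]]
ft_force: [0.8, -0.9, -0.1]
opening: 0.0798
the job is handed in; nothing more can be done
None
```

I pushed the big bat about 0.33 m onto the wheel head with the two open fingers, backed the gripper off and lifted it clear, then handed in at about 10.4 s.

- **Big bat:** my last top-view fit put its centre 5–6 mm short of the wheel head's centre along the push, against the 18 mm limit. I didn't nudge it further, so the rim is a few millimetres uneven. The top view showed it lying flat with metal all round.
- **Bystanders:** the small round bat and the square bat measured within 0.5 mm of where they started.
- **Forces:** the readings were about 5 N while pushing and roughly zero after I backed off.
- **Checks that disagreed:** an earlier fit of the bat gave a wrong 81 mm radius, from a loose colour mask, and a centre about 9 mm off. The tighter fits gave 73–74 mm radius, against 75 mm true, so I relied on those. A fit partway through the push, with the bat half hidden, was also noisy.
- **Not checked:** I took no picture after the final lift, and the hand-in gave no verdict.

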